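# Find the hidden hole of the shuttle with its pull pin and park the shuttle

### The arm

A 6-joint arm with a two-finger parallel gripper is mounted at the origin on a cart in front of the work surface, level with it; the furniture and walls round the work are solid. World frame = base frame: x ahead of the robot, y to its left, z up, the work surface at z = 0. Lengths are in mm, angles in rad, forces in N, time in s.
With the tool pointing down it reaches from about 275 to 750 mm from the base axis. Payload 10.2 kg.
Tool frame: the origin (TCP) lies midway between the tips of the shut fingers; the grasp point (between the pads) lies env.hold_point_z behind it (env.hold_point_z is the distance from the TCP to the grasp point, in mm); z points along the fingers, x is the direction in which the jaws open and shut, and the axes are right-handed (so a half turn about z gives the same grasp; the last joint's range is limited). The gripper opens to 85 mm and grips with 20 to 120 N. Pads are 22 mm wide; open, the fingers measure 114 mm over their backs; the gripper's body (76 mm by 85 mm) begins 54 mm behind the grasp point. The pads swing forward as they close: fully open they stand 13 mm farther back than shut.
Start: joints at [-1.52, 0.313, 1.498, -0, 1.331, -0.223], TCP at [141.942, -505.454, 231.294] pointing down, gripper open.
Joint ranges: [-2.94, 2.94], [-0.97, 2.17], [0.19, 2.56], [-1.23, 4.37], [0.02, 3.11], [-2.88, 2.88]. Speed limits (rad/s): [2.39, 2.39, 3.01, 3.14, 3.14, 3.14].

### API

Orientations are given as a unit quaternion [w, x, y, z].
In Python, from cell import env gives the robot as it stands.
- The arm moves only by the tool carry_out, never from a script. Its argument "steps" is a list that holds one entry, the list of rows, each a list of 7 numbers: the shift along the tool's x, y, z in m, then the turn, a rotation vector about the tool's x, y, z in rad, then the opening, from -1 (shut) to 1 (fully open), so that 0 is half open. A call has 1 to 10 rows; each row shifts and turns the commanded pose from where the row before left it, along the tool's axes as they then stand; what a row does not reach is not made up. A row lasts 1/10 s, in which the tool goes at most 50 mm and 8.59 degrees, less where a joint would pass 70% of its speed; a pose out of reach is approached as far as the arm can. A call with a gripper value outside its range is refused whole. The fingers move at their own pace and stop on an object; "squeeze" is the grip in N (left out, the last holds). Time passes only in rows, so rows that do not move let the fingers close. It gives the time, the measured TCP pose, the force and the opening at its end, in the units of the state.
- env.observe(): the state, without advancing time (a new reading comes with each control period).
- env.capture(name): name is "scene" or "top" or "wrist"; returns the picture (384x512x3 uint8, red, green, blue); there is no depth.
- env.get_calibration(name): a dict with "camera_matrix" (3x3 intrinsics, pixels), "R" (3x3) and "t" (3): a world point X has camera coordinates R X + t. Camera axes: x right, y down, z forward; pixel columns grow to the right and rows downward; lengths in mm; the calibration is good to about 2 mm. A picture is of the moment at which its call begins: read the wrist's pose just before it. get_calibration takes no time and is no camera call; for the wrist camera it gives the pose at the moment of the call.
- env.sign_off(): hands the job in, once; it reports no verdict.
The state is a dict: "time": time; "joint_pos": joint angles; "joint_vel": joint speeds; "effort": joint torques, N m; "position": TCP position; "tcp_rot": TCP orientation; "ft_force": force on the tool from outside, world axes, zero at the start; "ft_torque": the same for the moment, N m; "finger_gap": opening from 0.0 (shut) to 1.0 (fully open).
Only numpy, scipy, OpenCV 4.12 (cv2) and the standard library are available. Lean on these libraries where they do the work, as an engineer would, in place of code of your own. Each camera call takes 0.05 s, during which the arm holds its last target.

### The job

The shuttle inside the closed unit has been left somewhere along its travel, and the hole for its pull pin is out of sight below the slotted cover plate. Take the pull pin out of its stand, feel along the slot with its tip until it drops into the hole and goes fully home (collar down on the cover plate), and draw the shuttle with it as far as it goes towards the end of the unit that carries the raised stop lug. Leave the pin standing home there, let go of it, and do not disturb the vial, the dish or the case.

Things in the scene. Friction and masses are not known exactly. Their poses are not given: they have to be found in the camera images.
- shuttle_unit: Closed grey shuttle unit, fixed: 64 (x) x 160 (y) x 46 mm on a foot plate 84 x 180 x 5 mm. Origin: centre of underside; z up, y along the slot. Inside, out of sight, slides a black shuttle whose flat top lies at z = 30 mm under the whole slot wherever it is. It moves along y with about 6 N of friction and stays where left; pressing harder than 6 N on it may drag it along.
- slot (a point): Middle of the slot at the cover plate's top face, 46 mm above the unit's underside; axes as the unit. The slot goes right through the 10 mm plate: 11 mm wide (x), y = -30.5 to +30.5 mm. The shuttle's one hole is on the slot's centre line (x = 0): round, 10 mm wide, mouth chamfered 1.5 mm, 17 mm deep. At the start it is anywhere from y = -6 to +20 mm; its stops are at y = -22 and +22 mm.
- stop_lug (a point): Middle of the top of the dark stop lug, a bar 44 x 12 mm and 5 mm high on the cover plate near the unit's -y end (68 mm from the slot's middle). The shuttle is parked when drawn towards it up to its stop: hole and pin then 22 mm from the slot's middle.
- pull_pin: Loose round pull pin, 0.06 kg, 68 mm tall, upright. Origin: centre of its lower end face; z up towards the grip. Steel stem 8 mm in diameter from z = 0 to 32 mm, end bevelled to 5 mm over 2 mm; collar 20 mm in diameter, z = 32 to 36 mm; black ribbed grip 15 mm in diameter, z = 36 to 68 mm. Home: collar on the cover, tip 32 mm below its top, 16 mm into the hole.
- pin_tip (a point): Centre of the pull pin's lower end face: same point and axes as the pull pin's origin.
- pin_stand: Fixed grey block 48 x 48 x 40 mm on a 62 mm foot plate, with a vertical through hole 10 mm wide in its middle. The pin stands in it at the start, collar on the block's top (z = 40 mm), tip at z = 8 mm. Origin: centre of underside, z up.
- vial: Bystander: upright capped glass vial, 22 mm in diameter, 52 mm tall; origin at the centre of its underside.
- dish: Bystander: closed round flat dish, 58 mm in diameter, 16 mm tall; origin at the centre of its underside.
- case: Bystander: upright cylindrical screw-top case, 39 mm in diameter, 76 mm tall; origin at the centre of its underside.
There are look-alikes about, which are no part of the job. Leave any green or orange look-alike of the pull_pin alone.

How it is judged:
By the outcome, as a careful person would: the job done as asked, in the order asked, and still so for the second after the job is handed in, with the robot touching nothing.
It also fails if it takes over 48 s, if anything falls off the work surface, if the arm or the gripper's body presses on something with over 40 N, if the wrist force passes 120 N, or if a joint passes its speed limit or range.

## Working session

There is one attempt and no reset: what is moved stays moved. The work goes in short steps, Python scripts to look and compute and a tool call to move; the robot and the scene stay as the last step left them, time stands still between calls to the robot, and variables do not carry over. Pictures are saved under pics/ and viewed, and the job is handed in when it is done.

Besides the shell and the picture viewer there is one more tool, called after "Call:" as name(argument=value, ...), one argument or row to a line, values as JSON. carry_out: Moves the arm, as the interface text tells. Its arguments: {"type":"object","properties":{"steps":{"type":"array"},"squeeze":{"type":"number"}},"required":["steps"]}

```bash
mkdir -p pics; ls; python3 - <<'E'
from cell import env
import cv2
print(env.observe()); print(env.hold_point_z)
for n in ["scene","top","wrist"]:
    c=env.get_calibration(n); print(n,c)
    im=env.capture(n); cv2.imwrite(f"pics/{n}0.png",im[:,:,::-1])
E
```

```text
pics
{'time': 0.0, 'joint_pos': array([-1.52039788e+00,  3.13440955e-01,  1.49843514e+00,  2.28381883e-06,
        1.33100178e+00, -2.23414205e-01]), 'joint_vel': array([ 4.21161442e-04, -2.27081564e-04,  4.25346664e-04, -1.90670201e-05,
        1.12762179e-04, -2.17248766e-03]), 'effort': array([-2.12310524e-04, -4.12257314e+01, -2.59748679e+01, -1.93530518e-04,
        4.11562229e-03, -1.02980898e-06]), 'position': array([ 141.93050525, -505.18426461,  230.74043574]), 'tcp_rot': array([-4.92669343e-04,  7.96995283e-01, -6.03985187e-01, -4.12587241e-04]), 'ft_force': array([-0.18128647,  0.05456527,  0.01085465]), 'ft_torque': array([ 0.00407096, -0.04248521, -0.00609735]), 'finger_gap': 0.9982523246257039}
18.700000000000003
scene {'camera_matrix': array([[454.23131051,   0.        , 250.43039141],
       [  0.        , 454.23131051, 187.38826891],
       [  0.        ,   0.        ,   1.        ]]), 'R': array([[-0.99788582,  0.06469542,  0.00619654],
       [ 0.03332338,  0.59117677, -0.80585332],
       [-0.05579827, -0.80394311, -0.59208279]]), 't': array([ 503.98982898,  -40.34906095, 1066.98825555])}
top {'camera_matrix': array([[350.9447309 ,   0.        , 261.77930181],
       [  0.        , 350.9447309 , 186.06928409],
       [  0.        ,   0.        ,   1.        ]]), 'R': array([[ 0.02767685, -0.99942335,  0.01967145],
       [-0.99455992, -0.02950846, -0.09989899],
       [ 0.10042185, -0.01679955, -0.99480311]]), 't': array([108.11329232, 535.2663825 , 866.53187382])}
wrist {'camera_matrix': array([[304.02608848,   0.        , 255.85826229],
       [  0.        , 304.02608848, 191.59228145],
       [  0.        ,   0.        ,   1.        ]]), 'R': array([[ 0.27071888, -0.96265739, -0.00142732],
       [-0.92457095, -0.26042056,  0.27811812],
       [-0.26810416, -0.07397217, -0.96054582]]), 't': array([-524.77368258,  -36.68086072,  379.67329034])}
```

View pics/scene0.png

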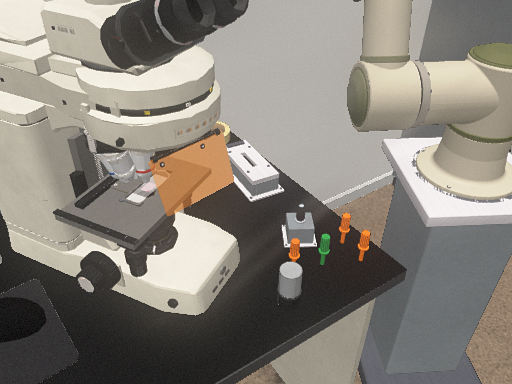

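View pics/top0.png

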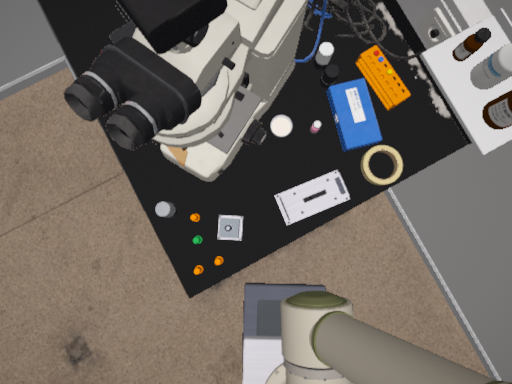

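View pics/wrist0.png

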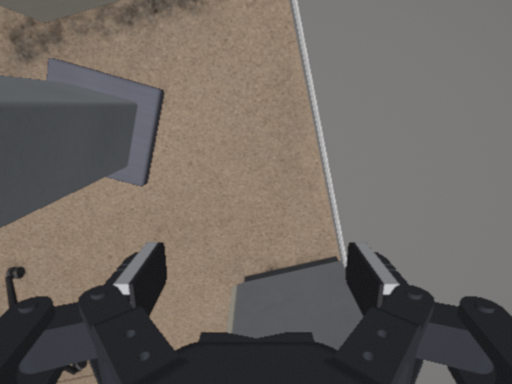

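The top view shows the stand with the pin at about (229,228). The unit is at about (313,197), with the dark lug at its right end near (341,186). Orange and green look-alikes stand near (195,217), (197,240), (219,261) and (198,270). I'll zoom in to measure.

```bash
python3 - <<'E'
import cv2,numpy as np
a=cv2.imread("pics/top0.png"); 
cv2.imwrite("pics/z1.png",np.hstack([cv2.resize(a[165:230,268:358],None,fx=8,fy=8,interpolation=cv2.INTER_CUBIC)]))
cv2.imwrite("pics/z2.png",cv2.resize(a[200:280,180:260],None,fx=7,fy=7,interpolation=cv2.INTER_CUBIC))
b=cv2.imread("pics/scene0.png")
cv2.imwrite("pics/z3.png",cv2.resize(b[130:270,215:385],None,fx=4.5,fy=4.25,interpolation=cv2.INTER_CUBIC))
E
```

```text
(no output)
```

View pics/z1.png

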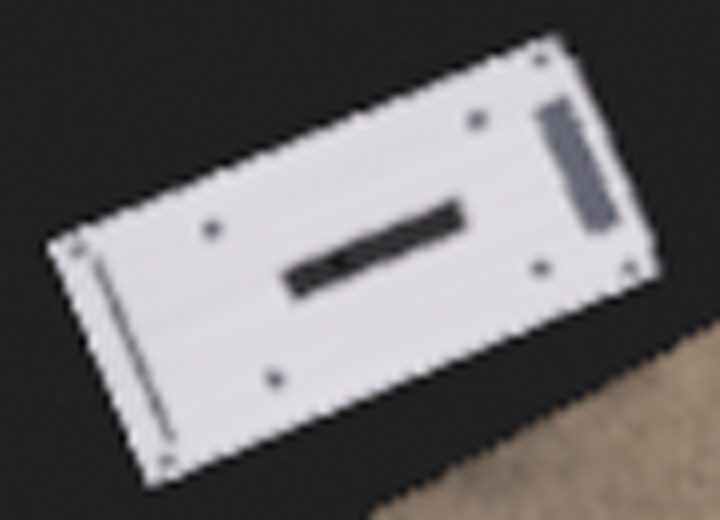

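View pics/z2.png

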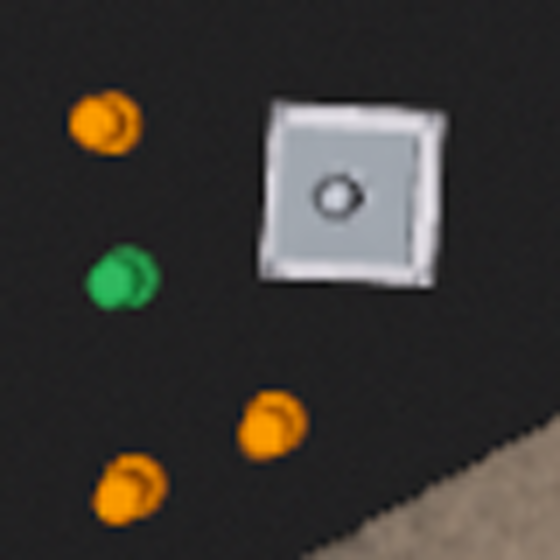

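View pics/z3.png

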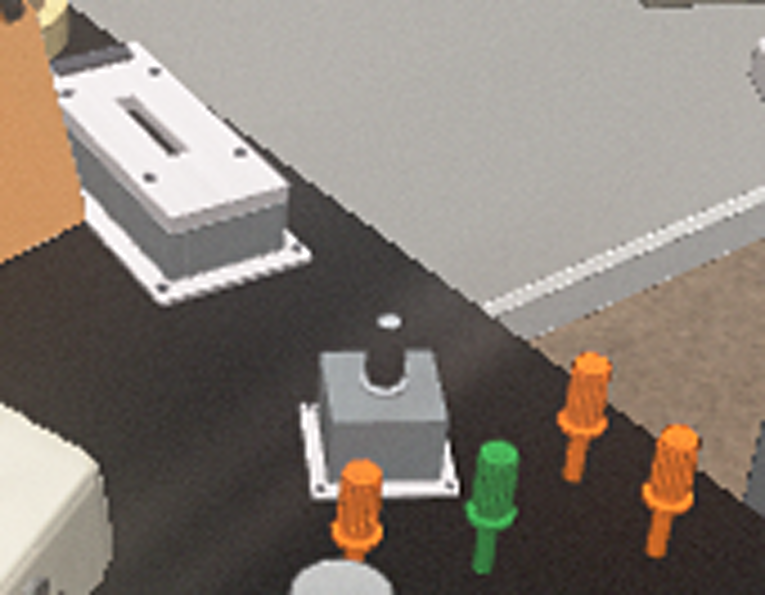

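```bash
cat > h.py <<'E'
import numpy as np,cv2
def ray(c,u,v,z):
    K,R,t=np.array(c["camera_matrix"]),np.array(c["R"]),np.array(c["t"])
    o=-R.T@t; d=R.T@np.linalg.solve(K,[u,v,1.]); return o+d*(z-o[2])/d[2]
def proj(c,X):
    p=np.array(c["camera_matrix"])@(np.array(c["R"])@np.array(X,float)+np.array(c["t"])); return p[:2]/p[2]
E
python3 - <<'E'
from h import *; from cell import env
c=env.get_calibration("top")
z1=lambda x,y:((x+.5)/8-.5+268,(y+.5)/8-.5+165)
z2=lambda x,y:((x+.5)/7-.5+180,(y+.5)/7-.5+200)
P=lambda n,uv,z:print(n,np.round(ray(c,*uv,z),1))
P("slot",z1(375.5,249.5),46)
a=ray(c,*z1(289,286),46);b=ray(c,*z1(462,213),46);print("slotends",a,b,np.linalg.norm(a-b),np.degrees(np.arctan2(*(b-a)[1::-1])))
P("lug",z1(578,165),51); P("hole?",z1(342,262),30)
P("pin top",z2(337,196),76)
q=[z2(*p) for p in [(277,125),(415,137),(408,265),(272,262)]]
for p in q:P("standtop",p,40)
P("standtopc",np.mean(q,0),40)
q=[z2(*p) for p in [(274,101),(446,113),(434,286),(260,277)]]
P("foot",np.mean(q,0),4)
for n,p in [("o1",(97,125)),("g",(110,284)),("o2",(262,432)),("o3",(120,500))]:P(n,z2(*p),60)
s=env.get_calibration("scene")
for uv in [((389.5)/4.5-.5+215,322.5/4.25-.5+130)]:
    P("",uv,76) if 0 else print("pin scene",ray(s,*uv,76))
E
```

```text
slot [509.6  -7.9  46. ]
slotends [497.49494739  18.85738541  46.        ] [521.79182288 -34.74012897  46.        ] 58.84752931503964 -65.61421803199057
lug [537.3 -69.7  51. ]
hole? [506.6  -0.   30. ]
pin top [425.8 202.1  76. ]
standtop [449.5 226.9  40. ]
standtop [446.6 178.1  40. ]
standtop [401.7 179.   40. ]
standtop [401.5 226.8  40. ]
standtopc [424.7 202.7  40. ]
foot [425.2 201.6   4. ]
o1 [447.6 286.8  60. ]
g [393.5 279.8  60. ]
o2 [344.9 225.9  60. ]
o3 [321.  273.1  60. ]
pin scene [425.54578989 203.77713476  76.        ]
```

Call:
carry_out(
  steps=[
    [[-0.015, -0.025, 0, 0, 0, -0.074, 0], [-0.02, -0.035, 0, 0, 0, -0.074, 0], [-0.024, -0.038, 0, 0, 0, 0, 0], [-0.024, -0.038, 0, 0, 0, 0, 0], [-0.024, -0.038, 0, 0, 0, 0, 0], [-0.024, -0.038, 0, 0, 0, 0, 0], [-0.024, -0.038, 0, 0, 0, 0, 0], [-0.024, -0.038, 0, 0, 0, 0, 0], [-0.024, -0.038, 0, 0, 0, 0, 0], [-0.024, -0.038, 0, 0, 0, 0, 0]],
  ],
)

```text
time: 1.15
position: [387.4, -152.1, 231.3]
tcp_rot: [0.0, 0.839, -0.543, 0.0]
ft_force: [-0.3, -0.7, -0.2]
finger_gap: 0.503
```

Call:
carry_out(
  steps=[
    [[-0.024, -0.038, 0, 0, 0, 0, 0], [-0.024, -0.038, 0, 0, 0, 0, 0], [-0.024, -0.038, 0, 0, 0, 0, 0], [0, 0, 0, 0, 0, 0, 0], [0, 0, 0, 0, 0, 0, 0]],
  ],
)

```text
time: 1.65
position: [461.3, -40.9, 230.9]
tcp_rot: [0.0, 0.84, -0.543, -0.0]
ft_force: [-0.8, 0.1, 0.2]
finger_gap: 0.503
```

```bash
cat >> h.py <<'E'
from scipy.spatial.transform import Rotation
def st(env):
    s=env.observe(); q=s["tcp_rot"]; M=Rotation.from_quat([q[1],q[2],q[3],q[0]]).as_matrix()
    print("t",round(s["time"],2),"pos",np.round(s["position"],2),"f",np.round(s["ft_force"],2),"tau",np.round(s["ft_torque"],3),"gap",round(s["finger_gap"],3)); print("x",np.round(M[:,0],4),"z",np.round(M[:,2],4)); return s,M
E
python3 - <<'E'
from h import *; from cell import env
st(env); c=env.get_calibration("wrist"); cv2.imwrite("pics/w1.png",env.capture("wrist")[:,:,::-1])
np.savez("w1.npz",K=c["camera_matrix"],R=c["R"],t=c["t"])
print(proj(c,[509.6,-7.9,46]),proj(c,[537.3,-69.7,51]))
E
```

```text
t 1.65 pos [461.28 -40.95 230.94] f [-0.77  0.08  0.19] tau [-0.017  0.021  0.041] gap 0.503
x [ 4.113e-01 -9.115e-01 -4.000e-04] z [-9.e-04  0.e+00 -1.e+00]
[245.95429966 116.12543698] [311.36898139 116.51642088]
```

View pics/w1.png

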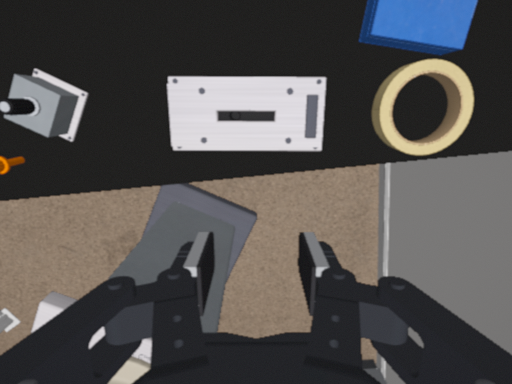

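The wrist view shows the unit, with the slot at about (246,116), a darker hole spot inside it near (235,116) and the lug at (311,116). The pin and stand are at the left edge. I'll measure these.

```bash
python3 - <<'E'
from h import *
c=dict(np.load("w1.npz")); c["camera_matrix"]=c["K"]
a=cv2.imread("pics/w1.png"); g=cv2.cvtColor(a,6)
sub=g[95:140,205:290]
m=np.zeros_like(g); m[100:132,212:282]=(g[100:132,212:282]<120)*255
for k in cv2.findContours(m,0,1)[0]:
    if cv2.contourArea(k)>20: 
        r=cv2.minAreaRect(k);print(r, ray(c,*r[0],46))
        for x in (r[0][0]-r[1][0]/2,r[0][0]+r[1][0]/2) :pass
ys=[(x,g[100:132,x].astype(float)) for x in (224,230,240,250,260,268)]
for x,p in ys:
    w=(215-p).clip(0);w[p>200]=0; print(x, (w*np.arange(100,132)).sum()/w.sum())
m=np.zeros_like(g); m[85:145,298:322]=(g[85:145,298:322]<160)*255
for k in cv2.findContours(m,0,1)[0]:
    if cv2.contourArea(k)>100: r=cv2.minAreaRect(k);print("lug",r, ray(c,*r[0],51))
print(g[108:124:1,226:246])
cv2.imwrite("pics/z4.png",cv2.resize(a[95:140,205:290],None,fx=9,fy=9,interpolation=2))
E
```

```text
((246.0, 115.5), (9.0, 56.0), 90.0) [510.2023315   -7.68686564  46.        ]
224 115.4659300184162
230 115.44677236693092
240 115.45525059665871
250 115.58918918918918
260 115.70646153846154
268 115.71648216482164
lug ((311.0747985839844, 116.00375366210938), (11.23596477508545, 42.546852111816406), 2.8624050617218018) [537.63289143 -69.18768803  51.        ]
[[217 217 217 217 218 218 218 218 218 218 217 218 218 218 218 218 218 218
  218 218]
 [206 205 206 206 206 206 206 206 206 206 206 206 206 207 206 207 206 207
  207 206]
 [166 166 166 167 166 165 165 164 165 165 164 164 166 167 167 167 167 167
  166 167]
 [ 99  99  99  99  97  93  93  95  96  97  96  95  94  97  99  99  99  99
   99  99]
 [ 53  55  53  48  44  39  45  52  55  55  54  50  45  45  50  55  55  54
   56  56]
 [ 49  49  47  42  31  35  44  50  52  52  50  49  42  41  44  49  50  51
   53  50]
 [ 52  52  48  42  29  38  48  51  52  52  50  52  50  44  43  48  52  52
   51  52]
 [ 51  50  46  36  30  38  46  50  51  51  51  52  51  44  41  49  50  53
   51  53]
 [ 51  49  46  38  29  33  46  51  50  52  51  51  50  43  44  50  51  52
   53  51]
 [ 50  49  49  43  32  30  41  48  51  49  51  51  48  42  42  49  51  51
   50  51]
 [ 49  49  48  43  35  30  32  39  44  47  48  47  43  40  45  49  49  50
   50  50]
 [ 48  49  49  48  40  37  33  33  37  36  41  39  40  44  47  49  50  48
   49  48]
 [103 104 104 103 102 102 101  99  99 100 101 101 102 103 104 103  98  93
   93  91]
 [179 179 178 178 179 179 179 178 179 179 178 179 178 178 178 177 172 168
  167 166]
 [210 211 211 211 211 211 211 211 211 212 211 211 211 211 210 209 208 208
  208 207]
 [219 218 218 218 219 219 219 219 219 219 219 219 219 219 219 218 219 218
  219 219]]
```

View pics/z4.png

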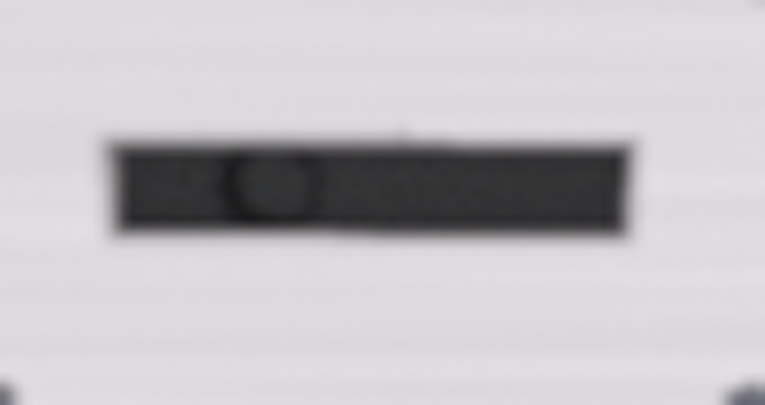

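```bash
python3 - <<'E'
from h import *; from cell import env
c=dict(np.load("w1.npz")); c["camera_matrix"]=c["K"]
u=np.array([.4115,-.9114]);s=np.array([510.1,-7.7])
h=ray(c,235,115.3,30);d=h[:2]-s;print("hole",h,"along lug dir",d@u,"perp",d@[-.9114,-.4115])
P=env.observe()["position"]
a=cv2.imread("pics/w1.png")
for t in ([425.3,202.5],):
    e=np.array(t)-P[:2]; print("to pin x,y:",e@u,e@[-.9114,-.4115])
cv2.imwrite("pics/z5.png",cv2.resize(a[60:150,0:100],None,fx=6,fy=6,interpolation=2))
print(proj(c,[425.5,202.5,76]),proj(c,[425.5,202.5,44]))
E
```

```text
hole [504.66185329   3.63684179  30.        ] along lug dir -12.570194980065901 perp 0.2912165195548824
to pin x,y: -237.29680876943215 -67.9296769624227
[  5.35222155 106.56460481] [ 29.57173928 106.24341141]
```

View pics/z5.png

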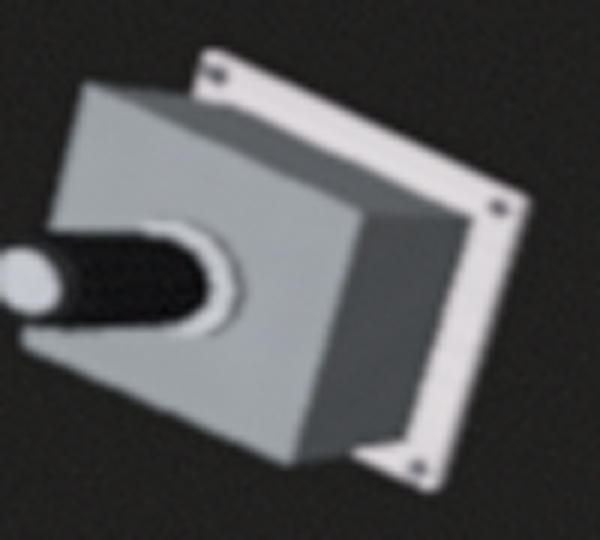

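Call:
carry_out(
  steps=[
    [[-0.039, -0.001, 0.005, 0, 0, 0, 0], [-0.04, -0.001, 0.01, 0, 0, 0, 0], [-0.04, -0.001, 0.014, 0, 0, 0, 0], [-0.04, -0.001, 0.014, 0, 0, 0, 0], [-0.04, -0.001, 0.014, 0, 0, 0, 0], [-0.038, -0.003, 0.013, 0, 0, 0, 0], [0, 0, 0, 0, 0, 0, 0], [0, 0, 0, 0, 0, 0, 0], [0, 0, 0, 0, 0, 0, 0]],
  ],
)

```text
time: 2.6
position: [372.3, 176.8, 161.7]
tcp_rot: [-0.0, 0.839, -0.544, 0.0]
ft_force: [0.5, -0.7, -0.1]
finger_gap: 0.506
```

```bash
python3 - <<'E'
from h import *; from cell import env
st(env); c=env.get_calibration("wrist"); cv2.imwrite("pics/w2.png",env.capture("wrist")[:,:,::-1])
np.savez("w2.npz",K=c["camera_matrix"],R=c["R"],t=c["t"])
print(proj(c,[425.5,202.5,76]),proj(c,[425.5,202.5,44]))
E
```

```text
t 2.6 pos [372.33 176.77 161.72] f [ 0.51 -0.7  -0.1 ] tau [-0.007 -0.03   0.047] gap 0.506
x [ 4.075e-01 -9.132e-01  4.000e-04] z [ 1.e-03 -1.e-04 -1.e+00]
[252.95109368 119.82483709] [253.29343095 117.88123343]
```

View pics/w2.png

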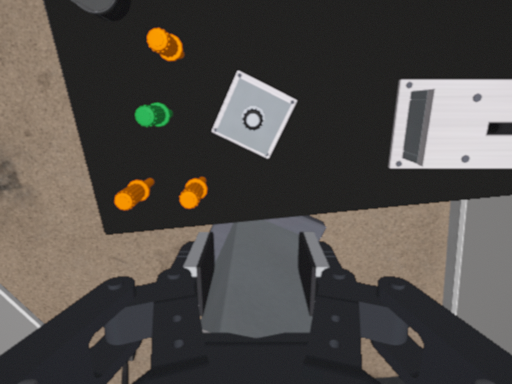

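```bash
python3 - <<'E'
from h import *; from cell import env
c=dict(np.load("w2.npz")); c["camera_matrix"]=c["K"]
g=cv2.cvtColor(cv2.imread("pics/w2.png"),6)
w=g[105:135,238:268].astype(float)
print(g[112:128,243:264])
m=(g[111:129,244:262]>190).astype(np.uint8)
n,l,s,ce=cv2.connectedComponentsWithStats(m)
for i in range(1,n):
    if s[i,4]>15:
        p=ce[i]+[244,111];X=ray(c,*p,76);print(s[i],p,X)
P,M=st(env); e=X-P["position"]; print("tool shift",M.T@e)
E
```

```text
[[192 197 180 129  70  51  55  62  69  74  73  67  60  54  50  47  81 151
  192 199 183]
 [175 150 115  77  56  59  84 113 132 139 140 131 107  78  57  49  64 127
  179 198 193]
 [165 106  59  51  60  94 143 180 194 199 200 196 176 137  92  58  53  80
  133 181 196]
 [172 109  54  56  93 143 184 203 209 211 212 211 204 186 143  87  53  46
   82 148 186]
 [163 101  55  79 140 184 203 209 210 210 211 211 211 204 178 128  73  45
   60 126 179]
 [126  71  53 104 173 202 209 210 211 211 210 210 210 209 199 163 100  54
   64 132 183]
 [ 83  50  60 122 184 206 210 211 210 211 210 210 210 209 205 177 121  63
   63 132 185]
 [ 76  46  68 136 190 208 211 210 210 210 209 209 208 208 206 187 137  71
   50 111 176]
 [113  61  72 140 192 209 211 210 210 210 209 208 208 208 207 190 142  75
   40  85 150]
 [141  75  68 136 191 210 210 211 209 209 209 208 207 208 207 188 139  70
   53 100 153]
 [125  65  53 115 182 207 211 211 209 209 208 208 208 210 204 173 111  58
   82 143 170]
 [115  65  44  83 150 192 207 210 210 208 208 208 209 206 191 146  80  49
  103 164 175]
 [143 100  57  52  98 154 191 208 209 209 209 209 206 190 155  99  51  41
   92 152 171]
 [163 136  88  49  55  98 152 188 199 202 201 199 181 145  96  55  52  80
  108 144 166]
 [170 154 111  58  39  54  89 125 142 147 147 141 117  79  49  41  79 133
  155 165 171]
 [170 163 132  95  73  52  45  55  67  71  71  63  52  41  37  52 100 146
  167 172 173]]
[  3   3  11  12 101] [252.35643564 119.63366337] [425.44698232 202.95407913  76.        ]
t 2.65 pos [372.37 176.75 161.73] f [ 0.18 -0.86 -0.13] tau [-0.006  0.011  0.018] gap 0.502
x [ 4.072e-01 -9.133e-01  4.000e-04] z [ 0.001 -0.    -1.   ]
tool shift [ -2.35181907 -59.06500426  85.78206351]
```

Call:
carry_out(
  steps=[
    [[-0.0013, -0.03, 0, 0, 0, 0, 0], [-0.001, -0.029, 0.01, 0, 0, 0, 0], [0, 0, 0.035, 0, 0, 0, 0], [0, 0, 0.035, 0, 0, 0, 0], [0, 0, 0.025, 0, 0, 0, 0], [0, 0, 0.0095, 0, 0, 0, 0], [0, 0, 0, 0, 0, 0, 0], [0, 0, 0, 0, 0, 0, 0]],
  ],
)

```text
time: 3.45
position: [425.5, 204.0, 48.0]
tcp_rot: [-0.001, 0.839, -0.544, 0.001]
ft_force: [-0.3, 0.0, 0.7]
finger_gap: 0.5
```

```bash
python3 - <<'E'
from h import *; from cell import env
st(env); cv2.imwrite("pics/w3.png",env.capture("wrist")[:,:,::-1])
E
```

```text
t 3.45 pos [425.49 203.96  47.99] f [-0.32  0.05  0.71] tau [-0.005  0.02   0.024] gap 0.5
x [ 4.087e-01 -9.127e-01  5.000e-04] z [ 2.e-03  4.e-04 -1.e+00]
```

View pics/w3.png

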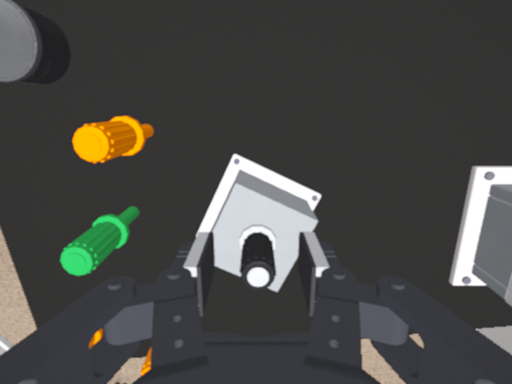

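The pin cap at (258,276) sits between the pads (left pad about 205, right about 312). I'll close the gripper.

Call:
carry_out(
  steps=[
    [[0, 0, 0, 0, 0, 0, -1], [0, 0, 0, 0, 0, 0, -1], [0, 0, 0, 0, 0, 0, -1], [0, 0, 0, 0, 0, 0, -1], [0, 0, 0, 0, 0, 0, -1], [0, 0, 0, 0, 0, 0, -1]],
  ],
  squeeze=80,
)

```text
time: 4.1
position: [425.0, 204.2, 47.8]
tcp_rot: [-0.0, 0.84, -0.543, 0.001]
ft_force: [-1.7, -1.6, 7.2]
finger_gap: 0.151
```

```bash
python3 - <<'E'
from h import *; from cell import env
st(env)
E
```

```text
t 4.1 pos [425.04 204.21  47.81] f [-1.67 -1.55  7.25] tau [-0.389  0.232  0.016] gap 0.151
x [ 4.097e-01 -9.122e-01  8.000e-04] z [ 1.7e-03 -1.0e-04 -1.0e+00]
```

Call:
carry_out(
  steps=[
    [[0, 0, -0.01, 0, 0, 0, -1], [0, 0, -0.02, 0, 0, 0, -1], [0, 0, -0.03, 0, 0, 0, -1], [0.02, 0, -0.008, 0, 0, 0, -1], [0.04, 0.002, 0, 0, 0, 0, -1], [0.04, 0.002, 0, 0, 0, 0, -1], [0.04, 0.002, 0, 0, 0, 0, -1], [0.04, 0.002, 0, 0, 0, 0, -1], [0.0355, 0.0015, 0, 0, 0, 0, -1], [0, 0, 0, 0, 0, 0, -1]],
  ],
)

```text
time: 5.1
position: [505.3, 0.5, 115.5]
tcp_rot: [-0.0, 0.838, -0.545, 0.001]
ft_force: [0.6, -0.1, -0.3]
finger_gap: 0.149
```

Call:
carry_out(
  steps=[
    [[0, 0, 0, 0, 0, 0, -1], [0, 0, 0, 0, 0, 0, -1]],
  ],
)

```text
time: 5.3
position: [503.6, 4.6, 115.1]
tcp_rot: [-0.0, 0.84, -0.543, -0.0]
ft_force: [-0.2, 0.6, -0.8]
finger_gap: 0.147
```

```bash
python3 - <<'E'
from h import *; from cell import env
s,M=st(env); c=env.get_calibration("scene")
P=s["position"]
for n in("wrist","scene","top"): cv2.imwrite(f"pics/{n}4.png",env.capture(n)[:,:,::-1])
a=cv2.imread("pics/scene4.png"); b=cv2.imread("pics/wrist4.png")
cv2.imwrite("pics/z6.png",cv2.resize(a[100:200,200:300],None,fx=6,fy=6,interpolation=2))
print(proj(c,P),proj(c,P-[0,0,39.8]),proj(c,[504.7,3.6,46]))
E
```

```text
t 5.3 pos [503.63   4.64 115.06] f [-0.22  0.59 -0.76] tau [-0.009 -0.025 -0.042] gap 0.147
x [ 4.102e-01 -9.120e-01 -4.000e-04] z [-3.e-04  3.e-04 -1.e+00]
[251.57502222 134.05524717] [251.43470645 150.03076181] [250.82432738 161.05755512]
```

View pics/z6.png

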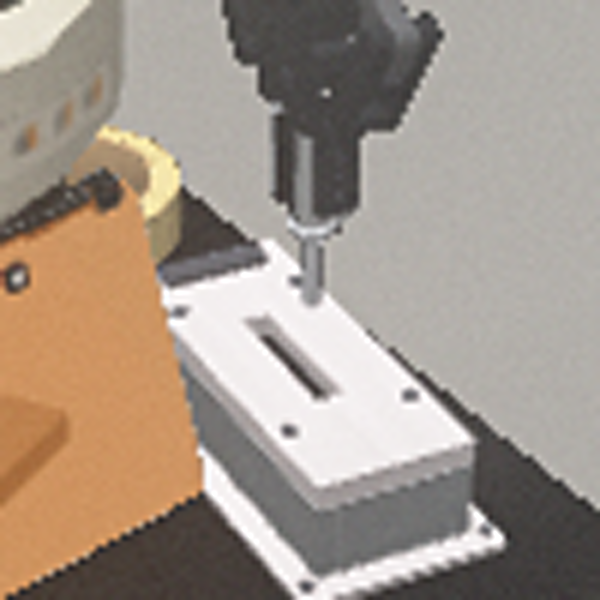

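View pics/wrist4.png

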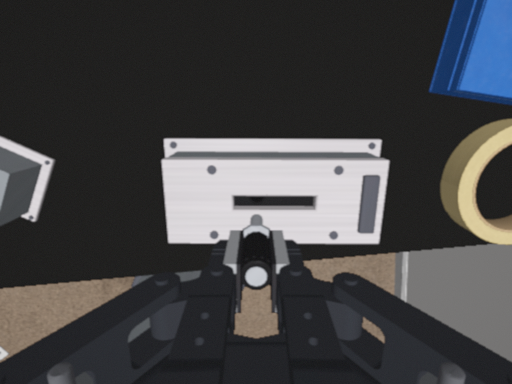

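```bash
python3 - <<'E'
from h import *; from cell import env
s,M=st(env); c=env.get_calibration("wrist");P=s["position"]
print("tip pred",proj(c,P+M@[0,0,39.8]),"collar c",proj(c,P+M@[0,0,7.8]),"cap",proj(c,P-M@[0,0,28.2]),"slot",proj(c,[510.1,-7.7,46]))
b=cv2.imread("pics/wrist4.png");g=cv2.cvtColor(b,6)
m=np.zeros_like(g); m[190:214,225:325]=(g[190:214,225:325]<120)*255
for k in cv2.findContours(m,0,1)[0]:
    if cv2.contourArea(k)>20: print(cv2.boundingRect(k))
print(g[190:214,300])
cv2.imwrite("pics/z7.png",cv2.resize(b[180:300,210:330],None,fx=6,fy=6,interpolation=2))
E
```

```text
t 5.45 pos [503.77   4.64 114.97] f [ 1.03  0.99 -0.81] tau [-0.035  0.02  -0.042] gap 0.143
x [ 4.107e-01 -9.118e-01 -1.000e-04] z [-1.e-04  1.e-04 -1.e+00]
tip pred [255.43289192 217.64346064] collar c [255.34155307 238.93089682] cap [255.18725709 274.89112303] slot [274.3580715  202.42936954]
(233, 196, 82, 11)
[216 217 218 219 213 171  97  47  36  40  39  38  40  39  39  78 131 142
 141 161 201 214 218 218]
```

View pics/z7.png

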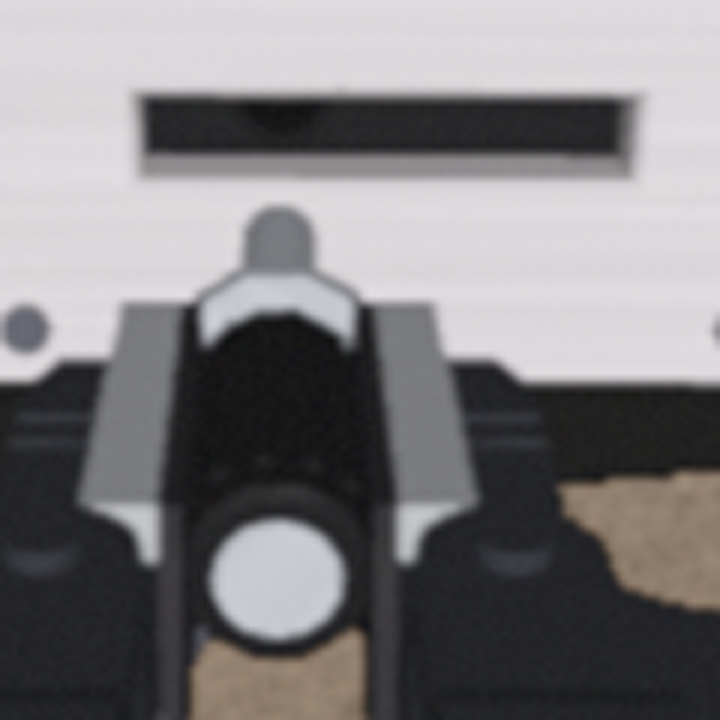

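```bash
python3 - <<'E'
from h import *; from cell import env
c=env.get_calibration("wrist")
for v in (198,202):
    h=ray(c,256.6,v,30);d=h[:2]-[510.1,-7.7];print(d@[.4107,-.9118],d@[-.9118,-.4107])
print("tip ray z75", [ (ray(c,256.5,v,75.2)[:2]-[510.1,-7.7])@np.array([[.4107,-.9118],[-.9118,-.4107]]).T for v in (217.5,218.5)])
E
```

```text
-13.012222433680412 1.6006807516581363
-13.008871817417452 4.909667179854565
tip ray z75 [array([-13.1688699 ,   0.59882727]), array([-13.16823712,   1.28585643])]
```

Call:
carry_out(
  steps=[
    [[0.0003, -0.0012, 0.005, 0, 0, 0, -1], [0, 0, 0.01, 0, 0, 0, -1], [0, 0, 0.01, 0, 0, 0, -1], [0, 0, 0, 0, 0, 0, -1], [0, 0, 0, 0, 0, 0, -1], [0, 0, 0, 0, 0, 0, -1]],
  ],
)

```text
time: 6.05
position: [505.4, 3.9, 90.0]
tcp_rot: [-0.0, 0.839, -0.543, 0.0]
ft_force: [0.4, -0.0, -0.3]
finger_gap: 0.147
```

```bash
python3 - <<'E'
from h import *; from cell import env
s,M=st(env); d=s["position"][:2]-[510.1,-7.7];print("u",d@[.4107,-.9118],"perp",d@[-.9118,-.4107])
c=env.get_calibration("wrist");P=s["position"]
b=env.capture("wrist")[:,:,::-1]
cv2.imwrite("pics/z8.png",cv2.resize(b[160:300,190:350],None,fx=5,fy=4,interpolation=2))
print("slot",proj(c,[510.1,-7.7,46]),"tip",proj(c,P+M@[.6,.6,39.8]))
a=env.capture("scene")[:,:,::-1];cv2.imwrite("pics/z9.png",cv2.resize(a[110:190,210:300],None,fx=7,fy=7,interpolation=2))
E
```

```text
t 6.05 pos [505.43   3.87  89.97] f [ 0.44 -0.04 -0.28] tau [ 0.01  -0.002  0.028] gap 0.147
x [ 4.094e-01 -9.124e-01  2.000e-04] z [ 4.e-04 -1.e-04 -1.e+00]
u -12.471386476412322 perp -0.4924853042746694
slot [274.4223715  216.03586911] tip [256.36910776 218.4954397 ]
```

View pics/z8.png

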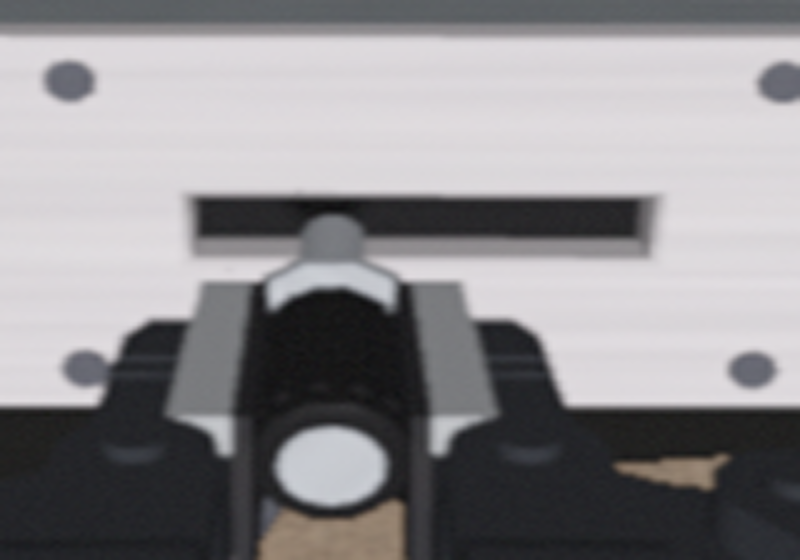

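View pics/z9.png

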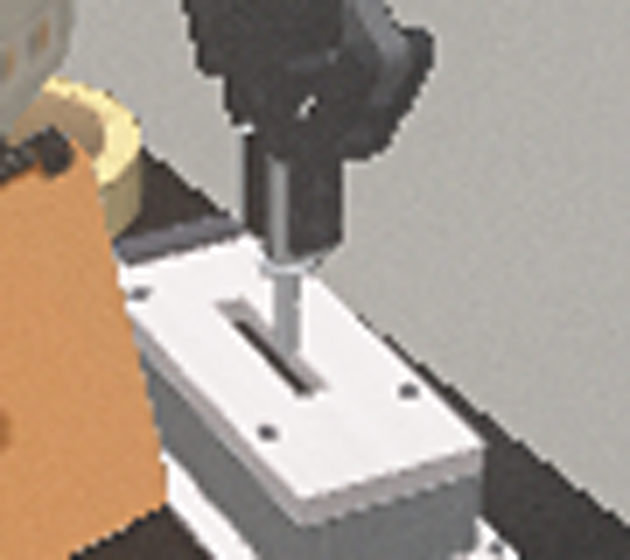

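Call:
carry_out(
  steps=[
    [[-0.0007, 0, 0.004, 0, 0, 0, -1], [0, 0, 0.004, 0, 0, 0, -1], [0, 0, 0.004, 0, 0, 0, -1], [0, 0, 0.004, 0, 0, 0, -1], [0, 0, 0, 0, 0, 0, -1], [0, 0, 0, 0, 0, 0, -1]],
  ],
)

```text
time: 6.75
position: [505.0, 4.6, 73.7]
tcp_rot: [0.0, 0.839, -0.543, -0.0]
ft_force: [-0.3, -0.2, -0.7]
finger_gap: 0.15
```

```bash
cat >q.py <<'E'
from h import *; from cell import env
s,M=st(env); d=s["position"][:2]-[510.1,-7.7];print("u",d@[.4107,-.9118],"perp",d@[-.9118,-.4107],"ftool",M.T@s["ft_force"])
E
python3 q.py
```

```text
t 6.75 pos [504.97   4.57  73.72] f [-0.31 -0.23 -0.74] tau [ 0.059  0.016 -0.043] gap 0.15
x [ 4.094e-01 -9.124e-01 -1.000e-04] z [-2.e-04  0.e+00 -1.e+00]
u -13.2918739586905 perp -0.35904845320716344 ftool [0.07718905 0.37956324 0.74085882]
```

Call:
carry_out(
  steps=[
    [[0, 0, 0.0015, 0, 0, 0, -1], [0, 0, 0.0015, 0, 0, 0, -1], [0, 0, 0.001, 0, 0, 0, -1], [0, 0, 0.001, 0, 0, 0, -1], [0, 0, 0, 0, 0, 0, -1]],
  ],
)

```text
time: 7.25
position: [504.9, 4.6, 68.7]
tcp_rot: [0.0, 0.839, -0.543, -0.0]
ft_force: [-0.1, -0.8, -0.3]
finger_gap: 0.153
```

```bash
python3 q.py
```

```text
t 7.25 pos [504.91   4.59  68.68] f [-0.09 -0.83 -0.32] tau [ 0.029 -0.035 -0.005] gap 0.153
x [ 4.094e-01 -9.124e-01 -1.000e-04] z [-2.e-04  0.e+00 -1.e+00]
u -13.340845666791768 perp -0.31584322836215467 ftool [0.72438361 0.4186161  0.31508872]
```

Call:
carry_out(
  steps=[
    [[0, 0, 0.001, 0, 0, 0, -1], [0, 0, 0.001, 0, 0, 0, -1], [0, 0, 0.001, 0, 0, 0, -1], [0, 0, 0.001, 0, 0, 0, -1], [0, 0, 0, 0, 0, 0, -1]],
  ],
)

```text
time: 7.75
position: [504.9, 4.6, 64.6]
tcp_rot: [0.0, 0.839, -0.543, -0.0]
ft_force: [1.1, -0.2, -0.7]
finger_gap: 0.151
```

```bash
python3 q.py
```

```text
t 7.75 pos [504.9    4.6   64.65] f [ 1.07 -0.21 -0.66] tau [-0.018 -0.068 -0.03 ] gap 0.151
x [ 4.094e-01 -9.124e-01 -2.000e-04] z [-2.e-04  1.e-04 -1.e+00]
u -13.350628978378566 perp -0.31261583661915276 ftool [ 0.62783247 -0.88760254  0.6587285 ]
```

Call:
carry_out(
  steps=[
    [[0, 0, 0.003, 0, 0, 0, -1], [0, 0, 0.003, 0, 0, 0, -1], [0, 0, 0.002, 0, 0, 0, -1], [0, 0, 0.001, 0, 0, 0, -1], [0, 0, 0.001, 0, 0, 0, -1], [0, 0, 0, 0, 0, 0, -1]],
  ],
)

```text
time: 8.35
position: [504.9, 4.6, 54.7]
tcp_rot: [0.0, 0.839, -0.543, -0.0]
ft_force: [0.7, 0.7, -1.6]
finger_gap: 0.15
```

```bash
python3 q.py
```

```text
t 8.35 pos [504.94   4.59  54.7 ] f [ 0.67  0.71 -1.57] tau [-0.012  0.02  -0.046] gap 0.15
x [ 4.094e-01 -9.124e-01 -1.000e-04] z [-1.e-04  0.e+00 -1.e+00]
u -13.328381054012732 perp -0.34685289484922033 ftool [-0.36918911 -0.8992897   1.5695227 ]
```

Call:
carry_out(
  steps=[
    [[0, 0, 0.0005, 0, 0, 0, -1], [0, 0, 0.0005, 0, 0, 0, -1], [0, 0, 0, 0, 0, 0, -1]],
  ],
)

```text
time: 8.65
position: [505.0, 4.6, 53.9]
tcp_rot: [-0.0, 0.839, -0.543, 0.0]
ft_force: [0.7, -0.1, -0.2]
finger_gap: 0.145
```

```bash
python3 q.py
```

```text
t 8.65 pos [505.03   4.58  53.89] f [ 0.66 -0.1  -0.15] tau [ 0.019 -0.013  0.024] gap 0.145
x [ 4.094e-01 -9.123e-01  1.000e-04] z [ 2.e-04 -0.e+00 -1.e+00]
u -13.281558179065716 perp -0.41800416561179987 ftool [ 0.36052164 -0.5630975   0.15462896]
```

Call:
carry_out(
  steps=[
    [[0, 0, 0.0005, 0, 0, 0, -1], [0, 0, 0.0005, 0, 0, 0, -1], [0, 0, 0.0003, 0, 0, 0, -1], [0, 0, 0, 0, 0, 0, -1]],
  ],
)

```text
time: 9.05
position: [505.2, 4.6, 53.7]
tcp_rot: [-0.0, 0.84, -0.543, 0.0]
ft_force: [-5.5, 0.3, 13.3]
finger_gap: 0.148
```

```bash
python3 q.py; python3 - <<'E'
from cell import env; import cv2
a=env.capture("scene")[:,:,::-1];cv2.imwrite("pics/z10.png",cv2.resize(a[110:190,210:300],None,fx=7,fy=7,interpolation=2))
E
```

```text
t 9.05 pos [505.15   4.58  53.72] f [-5.46  0.32 13.32] tau [0.128 0.938 0.009] gap 0.148
x [ 4.096e-01 -9.123e-01  5.000e-04] z [ 6.e-04 -2.e-04 -1.e+00]
u -13.230004631171159 perp -0.5326618070595411 ftool [ -2.5224887    4.83929251 -13.32521532]
```

View pics/z10.png

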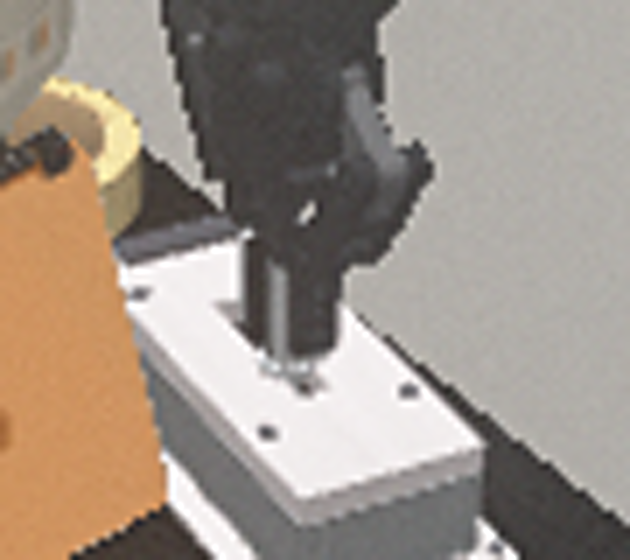

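Call:
carry_out(
  steps=[
    [[0, 0.0003, -0.0007, 0, 0, 0, -1], [0.002, 0, 0, 0, 0, 0, -1], [0.003, 0, 0, 0, 0, 0, -1], [0.004, 0, 0, 0, 0, 0, -1], [0.004, 0, 0, 0, 0, 0, -1], [0.004, 0, 0, 0, 0, 0, -1]],
  ],
)

```text
time: 9.7
position: [511.0, -9.1, 53.7]
tcp_rot: [-0.001, 0.839, -0.544, -0.002]
ft_force: [-5.2, 12.7, 13.2]
finger_gap: 0.145
```

```bash
python3 q.py
```

```text
t 9.7 pos [510.96  -9.14  53.74] f [-5.24 12.7  13.19] tau [2.492 1.025 0.012] gap 0.145
x [ 0.4092 -0.9124 -0.0041] z [-0.0019  0.0037 -1.    ]
u 1.6637397167280226 perp -0.19581114723314583 ftool [-13.78606267  -0.40785206 -13.13200543]
```

Call:
carry_out(
  steps=[
    [[0.004, 0, -0.0003, 0, 0, 0, -1], [0.004, 0, 0, 0, 0, 0, -1], [0.004, 0, 0, 0, 0, 0, -1], [0.003, 0, 0, 0, 0, 0, -1], [0.002, 0, 0, 0, 0, 0, -1], [0, 0, 0, 0, 0, 0, -1]],
  ],
)

```text
time: 10.3
position: [518.0, -25.0, 53.8]
tcp_rot: [-0.001, 0.839, -0.544, -0.002]
ft_force: [-4.2, 9.6, 9.0]
finger_gap: 0.151
```

```bash
python3 q.py
```

```text
t 10.3 pos [518.02 -25.02  53.78] f [-4.16  9.6   8.98] tau [1.887 0.794 0.026] gap 0.151
x [ 0.409  -0.9125 -0.0035] z [-0.0017  0.0031 -1.    ]
u 19.04344366827051 perp -0.10605701306749822 ftool [-10.49325575  -0.1246543   -8.94779331]
```

Call:
carry_out(
  steps=[
    [[0.001, 0, 0, 0, 0, 0, -1], [0.001, 0, 0, 0, 0, 0, -1], [0.001, 0, 0, 0, 0, 0, -1], [0, 0, 0, 0, 0, 0, -1]],
  ],
)

```text
time: 10.7
position: [519.1, -27.4, 53.8]
tcp_rot: [-0.001, 0.839, -0.544, -0.002]
ft_force: [-4.4, 11.7, 10.7]
finger_gap: 0.153
```

```bash
python3 q.py
```

```text
t 10.7 pos [519.06 -27.39  53.8 ] f [-4.4  11.7  10.68] tau [ 2.237  0.894 -0.031] gap 0.153
x [ 0.4092 -0.9124 -0.0041] z [-0.0022  0.0035 -1.    ]
u 21.629668629043838 perp -0.0819943682390553 ftool [-12.51866868  -0.76437518 -10.62710883]
```

Call:
carry_out(
  steps=[
    [[0.0007, 0, 0, 0, 0, 0, -1], [0.0007, 0, 0, 0, 0, 0, -1], [0.0006, 0, 0, 0, 0, 0, -1], [0, 0, 0, 0, 0, 0, -1]],
  ],
)

```text
time: 11.1
position: [519.7, -28.8, 53.8]
tcp_rot: [-0.001, 0.839, -0.544, -0.002]
ft_force: [-5.8, 14.4, 12.0]
finger_gap: 0.146
```

```bash
python3 q.py
```

```text
t 11.1 pos [519.67 -28.8   53.81] f [-5.78 14.39 11.95] tau [2.679 1.021 0.016] gap 0.146
x [ 0.4091 -0.9125 -0.005 ] z [-0.0027  0.0043 -1.    ]
u 23.173957525873366 perp -0.06269454216872358 ftool [-15.5536565   -0.60353761 -11.87590382]
```

Call:
carry_out(
  steps=[
    [[0.0007, 0, 0, 0, 0, 0, -1], [0.0007, 0, 0, 0, 0, 0, -1], [0.0006, 0, 0, 0, 0, 0, -1], [0, 0, 0, 0, 0, 0, -1]],
  ],
)

```text
time: 11.5
position: [519.8, -29.3, 53.8]
tcp_rot: [-0.002, 0.839, -0.544, -0.004]
ft_force: [-8.6, 21.1, 16.4]
finger_gap: 0.147
```

```bash
python3 q.py
```

```text
t 11.5 pos [519.83 -29.28  53.79] f [-8.63 21.14 16.42] tau [4.113 1.472 0.037] gap 0.147
x [ 0.409  -0.9125 -0.008 ] z [-0.0045  0.0067 -1.    ]
u 23.671350294453905 perp -0.005920427838605273 ftool [-22.9468429   -0.75024427 -16.24311448]
```

Call:
carry_out(
  steps=[
    [[0.001, 0, 0, 0, 0, 0, -1], [0.001, 0, 0, 0, 0, 0, -1], [0, 0, 0, 0, 0, 0, -1], [0, 0, 0, 0, 0, 0, -1]],
  ],
)

```text
time: 11.9
position: [520.0, -29.8, 53.8]
tcp_rot: [-0.002, 0.839, -0.544, -0.005]
ft_force: [-10.2, 27.9, 20.0]
finger_gap: 0.147
```

```bash
python3 q.py
```

```text
t 11.9 pos [519.97 -29.8   53.79] f [-10.2   27.89  20.02] tau [5.399 1.967 0.006] gap 0.147
x [ 0.4089 -0.9125 -0.0108] z [-0.0063  0.009  -0.9999]
u 24.20313142723782 perp 0.08059031810322571 ftool [-29.83968609  -2.05685578 -19.70137694]
```

Call:
carry_out(
  steps=[
    [[-0.001, 0, 0, 0, 0, 0, -1], [-0.001, 0, -0.0002, 0, 0, 0, -1], [-0.001, 0, -0.0002, 0, 0, 0, -1], [-0.001, 0, 0, 0, 0, 0, -1], [0, 0, 0, 0, 0, 0, -1]],
  ],
)

```text
time: 12.4
position: [519.8, -29.1, 53.9]
tcp_rot: [-0.001, 0.839, -0.543, -0.002]
ft_force: [-3.3, 11.6, 7.1]
finger_gap: 0.15
```

```bash
python3 q.py
```

```text
t 12.4 pos [519.75 -29.1   53.87] f [-3.26 11.6   7.12] tau [2.313 0.749 0.036] gap 0.15
x [ 0.4093 -0.9124 -0.0042] z [-0.0024  0.0036 -1.    ]
u 23.47972448495348 perp -0.01321468981244098 ftool [-11.94997882  -1.76873093  -7.07402481]
```

Call:
carry_out(
  steps=[
    [[-0.001, 0, 0, 0, 0, 0, -1], [-0.001, 0, 0, 0, 0, 0, -1], [0, 0, 0, 0, 0, 0, -1]],
  ],
)

```text
time: 12.7
position: [519.6, -28.6, 53.8]
tcp_rot: [-0.0, 0.839, -0.543, -0.001]
ft_force: [-1.8, 6.1, 2.2]
finger_gap: 0.15
```

```bash
python3 q.py
```

```text
t 12.7 pos [519.58 -28.57  53.85] f [-1.79  6.06  2.16] tau [1.237 0.271 0.037] gap 0.15
x [ 0.4094 -0.9124 -0.0015] z [-7.0e-04  1.3e-03 -1.0e+00]
u 22.92100728261873 perp -0.06823283958175913 ftool [-6.2622238  -0.8485454  -2.15426938]
```

Call:
carry_out(
  steps=[
    [[-0.0005, 0, 0, 0, 0, 0, -1], [0, 0, 0, 0, 0, 0, -0.5], [0, 0, 0, 0, 0, 0, -0.3], [0, 0, 0, 0, 0, 0, -0.2], [0, 0, 0, 0, 0, 0, -0.1], [0, 0, 0, 0, 0, 0, -0.1]],
  ],
)

```text
time: 13.3
position: [519.7, -29.0, 53.9]
tcp_rot: [0.0, 0.839, -0.543, 0.0]
ft_force: [0.2, -0.2, -0.1]
finger_gap: 0.451
```

```bash
python3 q.py;python3 - <<'E'
from cell import env; import cv2
a=env.capture("wrist")[:,:,::-1];cv2.imwrite("pics/w11.png",a)
E
```

```text
t 13.3 pos [519.67 -28.97  53.88] f [ 0.22 -0.23 -0.1 ] tau [ 0.003 -0.012 -0.015] gap 0.451
x [ 4.093e-01 -9.124e-01  1.000e-04] z [ 0.e+00 -1.e-04 -1.e+00]
u 23.327015419007026 perp 0.005729374497582959 ftool [ 0.30238548 -0.10323102  0.10427797]
```

View pics/w11.png

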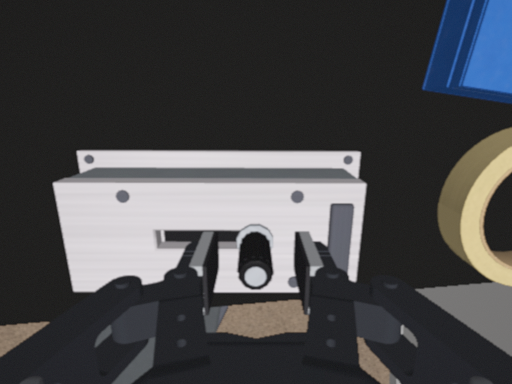

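The pin stands free between the open pads, with its collar on the plate at about (255,240). I'll retract straight up, then back off.

Call:
carry_out(
  steps=[
    [[0, 0, -0.005, 0, 0, 0, -0.1], [0, 0, -0.015, 0, 0, 0, -0.1], [0, 0, -0.03, 0, 0, 0, -0.1], [0, 0, -0.035, 0, 0, 0, -0.1], [0, 0, -0.035, 0, 0, 0, -0.1], [0, 0.02, -0.03, 0, 0, 0, -0.1], [0, 0.03, 0, 0, 0, 0, -0.1], [0, 0.02, 0, 0, 0, 0, -0.1], [0, 0, 0, 0, 0, 0, -0.1], [0, 0, 0, 0, 0, 0, -0.1]],
  ],
)

```text
time: 14.35
position: [456.0, -57.6, 204.4]
tcp_rot: [-0.0, 0.839, -0.544, 0.0]
ft_force: [0.3, 1.1, -0.4]
finger_gap: 0.45
```

```bash
python3 q.py;python3 - <<'E'
from h import *;from cell import env
c=env.get_calibration("wrist")
a=env.capture("wrist")[:,:,::-1];cv2.imwrite("pics/w12.png",a);cv2.imwrite("pics/z12.png",cv2.resize(a[60:180,150:370],None,fx=3.6,fy=3.6,interpolation=2))
np.savez("w12.npz",K=c["camera_matrix"],R=c["R"],t=c["t"])
b=env.capture("scene")[:,:,::-1];cv2.imwrite("pics/s12.png",b);cv2.imwrite("pics/z13.png",cv2.resize(b[110:190,210:300],None,fx=7,fy=7,interpolation=2))
s=np.array([510.1,-7.7]);u=np.array([.4085,-.9128])
for k in (20,22,24): print(k,"collar",proj(c,[*(s+k*u),50]),"cap",proj(c,[*(s+k*u),82]))
E
```

```text
t 14.35 pos [456.03 -57.59 204.4 ] f [ 0.34  1.12 -0.38] tau [-0.025 -0.026 -0.024] gap 0.45
x [ 4.089e-01 -9.126e-01  7.000e-04] z [ 1.e-03 -3.e-04 -1.e+00]
u 23.28554341283265 perp 69.792782979841 ftool [-0.88753083 -0.76697982  0.38159909]
20 collar [251.8721075 104.4627903] cap [251.40828439 104.54769581]
22 collar [253.99639172 104.46445937] cap [253.78816358 104.54956529]
24 collar [256.12065788 104.46612842] cap [256.1680201  104.55143475]
```

View pics/z12.png

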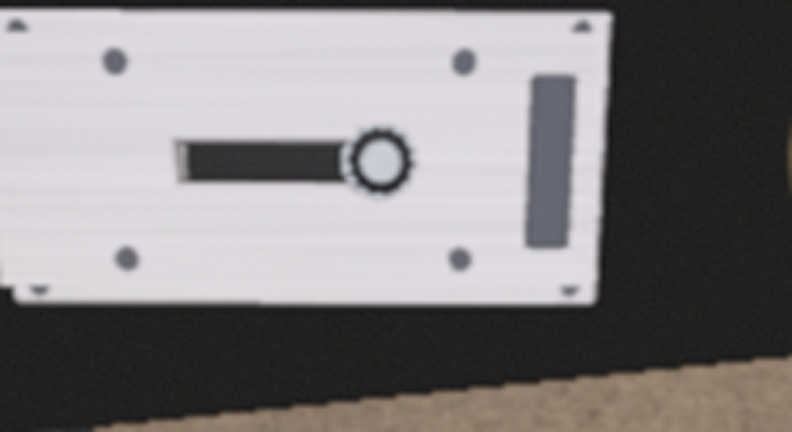

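View pics/z13.png

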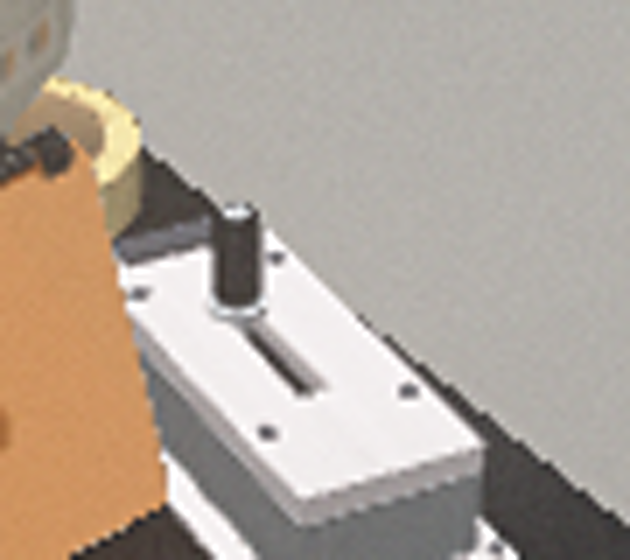

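View pics/s12.png

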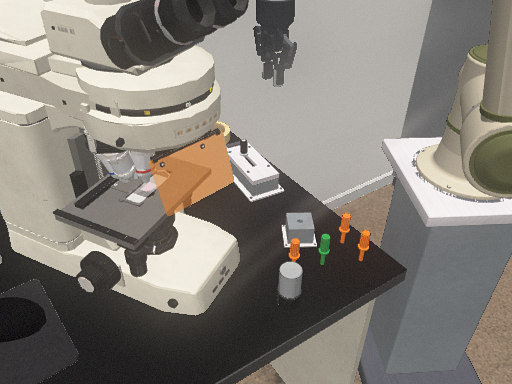

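```bash
python3 -c "
from cell import env
print(env.sign_off())"
```

```text
the job is handed in; nothing more can be done
None
```

I put the pull pin home in the shuttle and drew the shuttle up to its stop at the lug end. I then let go, backed the gripper off and signed off at about 14.5 s.

- **Finding the hole:** The wrist camera could see a dark ring in the slot about 12.7 mm from the slot's middle, on the side away from the lug. I lowered the tip straight onto it with light force readings all the way, so I did not need to feel along the slot.
- **Going home:** The tip dropped in freely. The collar met the cover plate at the depth I had worked out, with about 13 N of contact.
- **Drawing the shuttle:** It slid with about 10–15 N at the wrist. At the stop the force rose to about 30 N while the tool itself barely moved, and most of the commanded motion was taken up by flexing. I took off most of that load before releasing.
- **Last checks:** The wrist and scene views show the pin upright with its collar on the plate, at the lug end of the slot. It measures about 23.4 mm from the slot's middle, against 22 mm nominal. I put the difference down to the 1 mm play in the hole and camera calibration error.
- **Bystanders:** The look-alikes and the one cylinder visible in the scene view look unmoved. I did not check the vial and dish again with the top camera, but the arm never went near them.

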